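Switch the door intercom back on under its red guard

ROBOT

A 6-joint arm with a two-finger parallel gripper is mounted at the origin on the work surface. World frame = base frame: x ahead of the robot, y to its left, z up, the work surface at z = 0. Lengths are in mm, angles in rad, forces in N, time in s.
With the tool pointing down it reaches from about 350 to 875 mm from the base axis. Payload 4.2 kg.
Tool frame: the origin (TCP) lies midway between the tips of the shut fingers; the grasp point (between the pads) lies 19 mm behind it (arm.tcp_to_grasp is the distance from the TCP to the grasp point, in mm); z points along the fingers, y is the line along which they close (so a half turn about z gives the same grasp; the last joint's range is limited). The gripper opens to 85 mm and grips with 20 to 120 N. Pads are 22 mm wide; open, the fingers measure 114 mm over their backs; the gripper's body (76 mm by 85 mm) begins 54 mm behind the grasp point. The pads swing forward as they close: fully open they stand 13 mm farther back than shut.
Start: joints at [1.536, 0.385, 0.008, 0, -1.194, -0.259], TCP at [180.962, 598.207, 231.312] pointing down, gripper open.
Joint ranges: [-3.14, 3.14], [-1.21, 2.06], [-1.07, 1.41], [-3.16, 2.05], [-2.99, -0.16], [-3.1, 3.1]. Speed limits (rad/s): [2.79, 2.79, 3.14, 3.14, 3.14, 3.14].

INTERFACE

Orientations are given as a unit quaternion [x, y, z, w].
In Python, from bench import arm, imaging, job, models gives the robot as it stands.
- The arm moves only by the tool arm_command, never from a script. Its argument "rows" is a list of rows, each an object with "grip": the opening, from 0 (shut) to 1 (fully open); "linear": the shift along the tool's x, y, z in mm, a list of three; "rot": the turn, a rotation vector about the tool's x, y, z in rad, a list of three. In form: [{"grip": grip, "linear": [tx, ty, tz], "rot": [rx, ry, rz]}, ...]. A call has 1 to 10 rows; each row is the pose to reach, as a shift and turn from the pose commanded when the call began, along the tool's axes at that moment; what a row does not reach only later rows make up. A row lasts 1/8 s, in which the tool goes at most 62.5 mm and 10.7 degrees, less where a joint would pass 70% of its speed; a pose out of reach is approached as far as the arm can. A call with a gripper value outside its range is refused whole. The fingers move at their own pace and stop on an object; the grip force is fixed at half the most. Time passes only in rows, so rows that repeat a pose let the fingers close. It gives the time, the measured TCP pose, the force, the opening and the grip force at its end, in the units of the state.
- arm.read_state(): the state, without advancing time (a new reading comes with each control period).
- imaging.get_image(name): name is "scene" or "top" or "wrist"; returns a dict with "frame" (400x640x3 uint8, red, green, blue), "fx", "fy", "cx", "cy" (pixels), "extrinsics" (4x4, takes a point from world to camera coordinates); the wrist camera has in their place "T_tool_cam" (4x4, takes a point from camera to tool coordinates, whose origin is the TCP and whose axes are the flange's). Camera axes: x right, y down, z forward; pixel columns grow to the right and rows downward; lengths in mm; the calibration is good to about 2 mm. A picture is of the moment at which its call begins: read the wrist's pose just before it. There is no depth.
- job.job_done(): hands the job in; it is judged then, once.
Trained networks look in a picture, given as the dict that the camera call returned (one of the last four; its "shot" number tells which), for a name from the list of things; names that differ only in an ending like _2 or _b are one class to them, and where a whole thing is asked for, a point or a joint stands for the part that bears it (a point fixed in the world has none). Each returns a list of dicts, best first, with "score" (0 to 1); they miss things now and then, are a little off and sometimes report something else, mostly with a low value. They report only what shows in the picture. A call takes as long as a camera call. They do not tell look-alikes from the thing itself.
- models.spot_in(picture, query): "rect" ([left, top, right, bottom] in pixels, round what is visible of it).
- models.tip_of(picture, query): "pixel" ([column, row] in pixels: a listed point, or the origin of a listed thing).
The state is a dict: "clock": time; "joints": joint angles; "joint_vel": joint speeds; "joint_efforts": joint torques, N m; "position": TCP position; "ee_rot": TCP orientation; "contact_force": force on the tool from outside, world axes, zero at the start; "wrist_torque": the same for the moment, N m; "gripper_width": finger opening in mm; "grasp_force": force on a finger pad.
Only numpy, scipy, OpenCV 4.12 (cv2) and the standard library are available. Lean on these libraries where they do the work, as an engineer would, in place of code of your own. Each camera call takes 0.05 s, during which the arm holds its last target. There are 200 camera calls.

TASK

Switch the door intercom back on: lift the lip of the red see-through guard on a finger, and while the guard is up push the toggle beneath fully over, away from the lip to its green-dot side; then draw the finger out and let the guard drop fully shut. Pick nothing up, leave the blue-guarded switch as it is, and do not shift the other things on the table.

Things in the scene. Friction and masses are not known exactly. Their poses are not given: they have to be found in the camera images.
- red_box: White switch box with the red guard, fixed to the table; top panel 45 mm up, 90 mm wide. Origin on the table under the toggle's pivot; x points from guard lip to guard hinge, y left, z up. Front face at x = -20 mm, back at 45 (a grey block 33 mm high goes on to 66). Side walls 30 mm above the panel, 66 mm apart inside, at x = -14 to 39 mm; the bay's front is closed by the guard alone.
- red_guard (a joint): Hinge of the see-through red guard (rad): 0 shut, grows as the lip rises, stop at 1.2. A hood of 3 mm plate, 80 mm wide, 40 g. A weak spring and its weight (about 0.5 N at the lip) shut it from any angle: it must rest on the finger while the toggle is flipped. Shut: top at z = 88 mm over the table, front skirt at the box's x = -22 mm from the top down to z = 58 mm.
- red_lip (a point): Middle of the front edge of the solid-red lip at the foot of the guard's skirt; moves with the guard. Lip flat, 50 mm wide, 3 mm thick; shut, its edge is at the box's x = -35 mm and its underside at z = 57.5 mm. It overhangs the block's front by 15 mm: a finger leaning 20 to 45 degrees, tip forward, fits under it.
- red_hinge (a point): middle of the red guard's hinge axis, which runs along the box's y; at the box's x = 30 mm, z = 50 mm
- red_toggle (a joint): Toggle under the red guard (rad): 0 off (leans 0.3 rad to the lip), 0.6 on (leans 0.3 rad to the hinge, the green dot's side). Black paddle with white band, 22 mm wide (y), 8 mm thick, 36 mm long from its pivot at the box's x = 0, z = 45 mm. About 2 N at its end moves it; it stays where it is left.
- red_tip (a point): end of the red-guarded toggle's paddle, middle; off: box's x = -11 mm, z = 79 mm
- blue_box: The other switch box, the same but with a blue guard; to be left alone. Same origin, axes and sizes as red_box.
- blue_guard (a joint): hinge of the blue guard, as red_guard; shut, must stay so
- blue_toggle (a joint): toggle under the blue guard, as red_toggle; stands anywhere between off and on, must stay as found
- blue_tip (a point): end of the toggle under the blue guard
- polish_tin: bystander: black flat tin, 64 mm across, 26 mm high, origin under its centre
- key_fob: bystander: key with black fob, lying, 93 mm long in all, 12 mm high, origin under the fob's centre, x along the key
- key_bowl: bystander: blue bowl, 120 mm across, 45 mm high, origin under its centre
- spray_bottle: bystander: white bottle with green label, 54 mm across, 170 mm high, origin under its centre
- shoe_brush: bystander: wooden shoe brush 130 x 45 x 38 mm, origin under its centre, x along it
- torch: bystander: lying torch, 140 mm long, 44 mm thick, origin under it, x along it
- parcel: bystander: small cardboard parcel 100 x 80 x 60 mm, origin under its centre
Mind the look-alikes: they are no part of the job. What is shaped like the red_box but turquoise is not meant.

How it is judged:
By the outcome, as a careful person would: the job done as asked, in the order asked, and still so for the second after the job is handed in, with the robot touching nothing.
It also fails if it takes over 38 s, if anything falls off the work surface, if the arm or the gripper's body presses on something with over 40 N, if the wrist force passes 120 N, or if a joint passes its speed limit or range.

## Working session

There is one attempt and no reset: what is moved stays moved. The work goes in short steps, Python scripts to look and compute and a tool call to move; the robot and the scene stay as the last step left them, time stands still between calls to the robot, and variables do not carry over. Pictures are saved under pics/ and viewed, at most 10 in all, crops included, and the job is handed in when it is done.

Besides the shell and the picture viewer there is one more tool, called by a JSON object that holds its "method" and its "body", one argument or row to a line. arm_command: Moves the arm, as the interface text tells. Its arguments: {"type":"object","properties":{"rows":{"type":"array"}},"required":["rows"]}

```bash
ls; mkdir -p pics; cat > h.py <<'E'
import numpy as np, cv2
from bench import arm, imaging, job, models
from scipy.spatial.transform import Rotation as R
def save(p,n): cv2.imwrite('pics/'+n,cv2.cvtColor(p['frame'],cv2.COLOR_RGB2BGR))
def proj(p,X):
    c=np.atleast_2d(X)@p['extrinsics'][:3,:3].T+p['extrinsics'][:3,3]
    return np.c_[p['fx']*c[:,0]/c[:,2]+p['cx'],p['fy']*c[:,1]/c[:,2]+p['cy']]
def ray(p,uv):
    E=np.array(p['extrinsics']);d=E[:3,:3].T@np.array([(uv[0]-p['cx'])/p['fx'],(uv[1]-p['cy'])/p['fy'],1])
    return -E[:3,:3].T@E[:3,3],d
def at_z(p,uv,z):
    o,d=ray(p,uv);return o+d*(z-o[2])/d[2]
E
python3 - <<'E'
from h import *
s=arm.read_state();print(s)
for n in ['scene','top']:
    p=imaging.get_image(n);p['extrinsics']=np.array(p['extrinsics']);save(p,n+'.png')
    print(n,p['fx'],p['cx'],p['cy'],p['extrinsics'].round(3).tolist())
    for q,z in [('red_box',0),('red_lip',59),('red_hinge',50),('red_tip',79),('blue_box',0)]:
        for r in models.tip_of(p,q)[:3]: print(q,np.round(r['pixel'],1),round(r['score'],2),at_z(p,r['pixel'],z).round(1))
    for q in ['red_box','blue_box','red_guard','polish_tin','key_fob','key_bowl','spray_bottle','shoe_brush','torch','parcel']:
        print(q,[(np.round(r['rect']).tolist(),round(r['score'],2)) for r in models.spot_in(p,q)[:3]])
E
```

```text
pics
{'clock': 0.0, 'joints': array([ 1.53558109e+00,  3.85557284e-01,  6.62866693e-03, -5.13599504e-04,
       -1.19401631e+00, -2.58602468e-01]), 'joint_vel': array([ 0.0007097 , -0.00237377, -0.00087385,  0.00067297, -0.00194359,
        0.00057126]), 'joint_efforts': array([ 2.10531198e-04, -3.92294168e+01,  1.88400006e+01,  4.18600693e+00,
       -4.65974532e-03,  3.01854861e-06]), 'position': array([180.81221737, 597.65775844, 230.22010171]), 'ee_rot': array([ 9.89213817e-01, -1.46474617e-01, -1.17454301e-04,  1.09420956e-03]), 'contact_force': array([-0.2105338 ,  0.47892936,  0.38575587]), 'wrist_torque': array([ 0.0032889 , -0.0286501 , -0.00641612]), 'grasp_force': 0.0, 'gripper_width': 85.28978740065052}
scene 402.5498853516732 312.19154459028823 197.55582169877542 [[0.259, 0.966, -0.003, -181.345], [0.7, -0.19, -0.688, -328.196], [-0.665, 0.176, -0.726, 1540.612], [0.0, 0.0, 0.0, 1.0]]
red_box [207.9 297.2] 0.93 [ 745.  -278.9    0. ]
red_box [254.7 170.9] 0.88 [319.7 -91.8   0. ]
red_box [323.4 160.9] 0.67 [331.2 137.8   0. ]
red_lip [209.7 275.7] 0.9 [ 724.5 -261.7   59
[... 1755 characters left out ...]
.87), ([402.0, 111.0, 446.0, 151.0], 0.76), ([365.0, 160.0, 404.0, 199.0], 0.7)]
blue_box [([256.0, 181.0, 297.0, 224.0], 0.7)]
red_guard [([407.0, 220.0, 447.0, 252.0], 0.77), ([370.0, 160.0, 401.0, 191.0], 0.75), ([264.0, 281.0, 300.0, 314.0], 0.74)]
polish_tin [([324.0, 170.0, 344.0, 193.0], 0.84)]
key_fob [([316.0, 224.0, 331.0, 258.0], 0.72)]
key_bowl [([305.0, 110.0, 347.0, 152.0], 0.8), ([323.0, 171.0, 344.0, 194.0], 0.4)]
spray_bottle [([169.0, 144.0, 208.0, 181.0], 0.9)]
shoe_brush [([167.0, 218.0, 199.0, 270.0], 0.92), ([366.0, 158.0, 405.0, 197.0], 0.33)]
torch [([465.0, 213.0, 480.0, 269.0], 0.76), ([255.0, 181.0, 299.0, 223.0], 0.53)]
parcel [([457.0, 145.0, 497.0, 190.0], 0.8)]
```

```bash
python3 - <<'E'
import cv2,numpy as np
a=cv2.imread('pics/scene.png')[110:340,100:480];b=cv2.imread('pics/top.png')[90:330,150:510]
a=cv2.resize(a,(0,0),fx=2.1,fy=2.1,interpolation=3);b=cv2.resize(b,(0,0),fx=2.2,fy=2.2,interpolation=3)
cv2.imwrite('pics/a.png',a);cv2.imwrite('pics/b.png',b)
E
```

```text
(no output)
```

View pics/a.png

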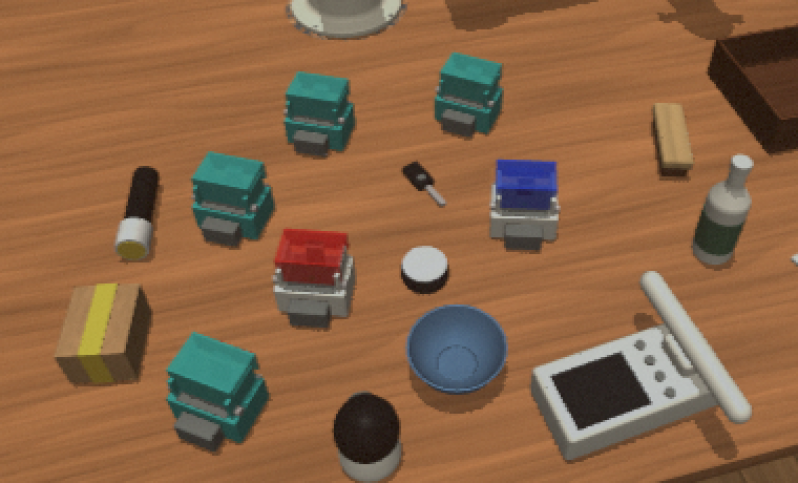

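View pics/b.png

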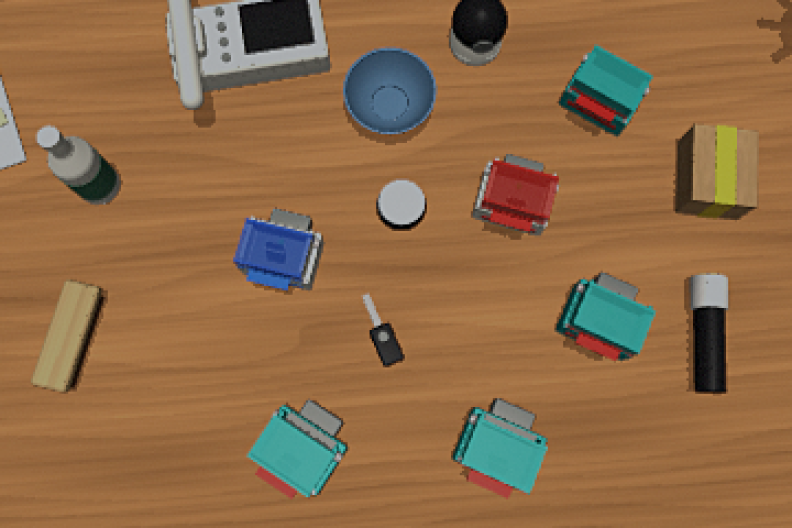

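The red box is in the middle right: scene crop (313,275), top crop (516,195), with its lip towards the robot. The turquoise boxes are decoys. The blue box is well to the left, and the tin is about 100 mm to the left of the red box. Next I'll fit the red box's pose from the guard silhouettes.

```bash
cat >> h.py <<'E'
def redmask(f):
    h=cv2.cvtColor(f,cv2.COLOR_RGB2HSV);m=((h[...,0]<8)|(h[...,0]>172))&(h[...,1]>140)&(h[...,2]>60)
    n,l,s,_=cv2.connectedComponentsWithStats(m.astype(np.uint8));return l,s
HOOD=lambda b:np.array([(x,y,z) for x in(-22,b) for y in(-40,40) for z in(60,88)]+[(-22,-40,58),(-22,40,58)],float)
LIP=np.array([(x,y,z) for x in(-35,-22) for y in(-25,25) for z in(57.5,60.5)],float)
def toW(P,q):
    c,s=np.cos(q[2]),np.sin(q[2]);return np.c_[q[0]+c*P[:,0]-s*P[:,1],q[1]+s*P[:,0]+c*P[:,1],P[:,2]]
S=4
def sil(p,q,b,shape=(400,640)):
    im=np.zeros((shape[0]*S,shape[1]*S),np.uint8)
    for P in(HOOD(b),LIP):
        uv=((proj(p,toW(P,q))+.5)*S).astype(np.int32);cv2.fillConvexPoly(im,cv2.convexHull(uv.reshape(-1,1,2)),1)
    return cv2.resize(im.astype(np.float32),(shape[1],shape[0]),interpolation=cv2.INTER_AREA)
def blob(p,q0):
    l,s=redmask(p['frame']);u,v=proj(p,[[q0[0],q0[1],75]])[0].astype(int)
    w=l[max(v-15,0):v+15,max(u-15,0):u+15];w=w[w>0];k=np.bincount(w).argmax();m=(l==k).astype(np.uint8)
    return cv2.morphologyEx(m,cv2.MORPH_CLOSE,np.ones((5,5))).astype(np.float32)
def fit(ps,q0):
    from scipy.optimize import minimize
    ms=[blob(p,q0) for p in ps]
    f=lambda v:sum(np.abs(sil(p,(v[0],v[1],v[2]/100),v[3])-m).sum()/m.sum() for p,m in zip(ps,ms))
    r=min((minimize(f,[q0[0],q0[1],100*y,b],method='Nelder-Mead',options=dict(initial_simplex=np.array([[q0[0],q0[1],100*y,b]]+[[q0[0]+12*(i==0),q0[1]+12*(i==1),100*y+12*(i==2),b+8*(i==3)] for i in range(4)]))) for y in(q0[2]-.15,q0[2]+.15) for b in (25,36)),key=lambda r:r.fun)
    return r.x,r.fun
E
python3 - <<'E'
from h import *
ps=[imaging.get_image(n) for n in('scene','top')]
for s in (ps,ps[:1],ps[1:]): 
    x,f=fit(s,(608,-147,-.35));print(x.round(2),round(f,3))
w=imaging.get_image('wrist');print(np.round(w['T_tool_cam'],3).tolist(),w['fx'],w['fy'])
E
```

```text
[ 618.38 -148.78  -36.6    30.01] 0.245
[ 618.56 -149.57  -33.21   36.25] 0.143
[ 618.17 -148.25  -37.14   29.48] 0.056
[[0.001, -0.961, -0.276, 68.881], [1.0, 0.001, 0.001, -0.116], [-0.001, -0.276, 0.961, -143.201], [0.0, 0.0, 0.0, 1.0]] 287.0337857285292 287.0337857285292
```

```bash
cat >> h.py <<'E'
def tgt(q,bx,by,z,a):
    B=np.array([[np.cos(q[2]),np.sin(q[2]),0],[np.sin(q[2]),-np.cos(q[2]),0],[0,0,-1]])
    return toW(np.array([[bx,by,z]]),q)[0],R.from_matrix(B)*R.from_euler('y',a,degrees=True)
def delta(s,P,Q):
    r0=R.from_quat(s['ee_rot']);return r0.inv().apply(P-s['position']).round(1).tolist(),(r0.inv()*Q).as_rotvec().round(4).tolist()
def wcam(s,w):
    T=np.eye(4);T[:3,:3]=R.from_quat(s['ee_rot']).as_matrix();T[:3,3]=s['position']
    w['extrinsics']=np.linalg.inv(T@np.array(w['T_tool_cam']));return w
E
python3 - <<'E'
from h import *
s=arm.read_state();print(delta(s,*tgt((618.2,-148.5,-.36),-75,0,180,0)),s['position'])
E
```

```text
([559.9, 583.1, 51.3], [0.0, 0.0, 0.0662]) [180.95523043 598.2129127  231.30205187]
```

{"method": "arm_command", "body": {
  "rows": [
    {"grip": 0, "linear": [560, 583, 20], "rot": [0, 0, 0.066]},
    {"grip": 0, "linear": [560, 583, 20], "rot": [0, 0, 0.066]},
    {"grip": 0, "linear": [560, 583, 20], "rot": [0, 0, 0.066]},
    {"grip": 0, "linear": [560, 583, 20], "rot": [0, 0, 0.066]},
    {"grip": 0, "linear": [560, 583, 20], "rot": [0, 0, 0.066]},
    {"grip": 0, "linear": [560, 583, 20], "rot": [0, 0, 0.066]},
    {"grip": 0, "linear": [560, 583, 20], "rot": [0, 0, 0.066]},
    {"grip": 0, "linear": [560, 583, 20], "rot": [0, 0, 0.066]},
    {"grip": 0, "linear": [560, 583, 20], "rot": [0, 0, 0.066]},
    {"grip": 0, "linear": [560, 583, 20], "rot": [0, 0, 0.066]}
  ]
}}

```text
clock: 3.0
position: [465.6, 39.7, 216.4]
ee_rot: [0.984, -0.179, 0.001, -0.0]
contact_force: [0.8, 1.4, 0.6]
gripper_width: 0.1
grasp_force: 0.0
```

```bash
python3 - <<'E'
from h import *
s=arm.read_state();print(delta(s,*tgt((618.2,-148.5,-.36),-75,0,180,0)),s['position'],s['joints'],s['gripper_width'],s['contact_force'])
E
```

```text
([134.0, 122.5, 36.4], [-0.0011, -0.0013, 0.0006]) [465.60533258  39.72491954 216.38686506] [ 4.34243350e-01  1.26118262e-01 -3.86715723e-01  2.06015829e-04
 -1.05630008e+00  7.77068142e-01] 0.075487543823969 [0.78065733 1.42227682 0.61134506]
```

{"method": "arm_command", "body": {
  "rows": [
    {"grip": 0, "linear": [134, 122.5, 36], "rot": [0, 0, 0]},
    {"grip": 0, "linear": [134, 122.5, 36], "rot": [0, 0, 0]},
    {"grip": 0, "linear": [134, 122.5, 36], "rot": [0, 0, 0]},
    {"grip": 0, "linear": [134, 122.5, 36], "rot": [0, 0, 0]},
    {"grip": 0, "linear": [134, 122.5, 36], "rot": [0, 0, 0]},
    {"grip": 0, "linear": [134, 122.5, 36], "rot": [0, 0, 0]}
  ]
}}

```text
clock: 3.75
position: [546.9, -119.2, 180.5]
ee_rot: [0.984, -0.178, 0.0, -0.0]
contact_force: [-1.2, 0.3, -0.1]
gripper_width: 0.1
grasp_force: 0.0
```

```bash
python3 - <<'E'
from h import *
s=arm.read_state();w=wcam(s,imaging.get_image('wrist'));save(w,'w1.png')
print(s['position'],s['joints'].round(2))
x,f=fit([w],(618,-148.5,-.36));print(x.round(2),round(f,3))
q=(x[0],x[1],x[2]/100);im=cv2.cvtColor(w['frame'],cv2.COLOR_RGB2BGR);im=cv2.resize(im,(0,0),fx=1.25,fy=1.25)
for qq,c in((q,(0,255,0)),((618.2,-148.5,-.36),(255,0,0))):
  for P in(HOOD(x[3]),LIP):
    for u in proj(w,toW(P,qq))*1.25: cv2.circle(im,tuple(int(i) for i in u),3,c,1)
cv2.imwrite('pics/w1o.png',im)
E
```

```text
[ 546.90503356 -119.2297825   180.53567294] [ 0.07  0.32 -0.23 -0.   -1.02  1.14]
[ 628.57 -108.34    7.33  -22.03] 5.252
```

View pics/w1o.png

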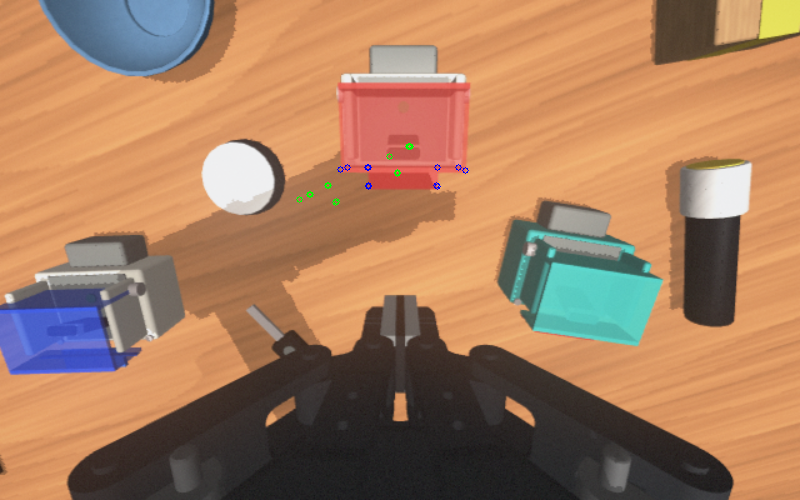

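The wrist view confirms the pose: the projected lip corners land at (368,186) and (437,186), right on the dark-red lip, and the shut fingertips sit at (400,296), in line with it. Now I'll lean the tool and descend in front of the lip.

```bash
cat > d.py <<'E'
from h import *
import sys
q=(618.2,-148.5,-.36);s=arm.read_state()
d=s['position']-[q[0],q[1],0];c,n=np.cos(q[2]),np.sin(q[2])
ax=R.from_quat(s['ee_rot']).as_matrix()[:,2]
print('box pos',round(c*d[0]+n*d[1],1),round(-n*d[0]+c*d[1],1),round(d[2],1),'lean',round(np.degrees(np.arctan2(np.hypot(*ax[:2]),-ax[2])),1),'F box',(c*s['contact_force'][0]+n*s['contact_force'][1]).round(1),s['contact_force'].round(1),'t',s['clock'])
for a in sys.argv[1:]: print(a,*delta(s,*tgt(q,*map(float,a.split(',')))))
E
python3 d.py=0 2>/dev/null; python3 d.py -75,0,120,40 -- 2>/dev/null || python3 d.py -75,0,120,40 -62,0,37,40
```

```text
box pos -77.0 2.4 180.6 lean 0.1 F box -0.4 [-0.4  0.1 -0.2] t 3.8
-75,0,120,40 [2.0, 2.5, 60.6] [-0.0013, 0.697, 0.0019]
box pos -77.0 2.4 180.6 lean 0.1 F box -0.4 [-0.4  0.1 -0.2] t 3.8
-75,0,120,40 [2.0, 2.5, 60.6] [-0.0013, 0.697, 0.0019]
-62,0,37,40 [14.9, 2.5, 143.6] [-0.0013, 0.697, 0.0019]
```

{"method": "arm_command", "body": {
  "rows": [
    {"grip": 0, "linear": [1, 2.5, 20], "rot": [0, 0.18, 0]},
    {"grip": 0, "linear": [2, 2.5, 40], "rot": [0, 0.36, 0]},
    {"grip": 0, "linear": [2, 2.5, 60], "rot": [0, 0.53, 0]},
    {"grip": 0, "linear": [2, 2.5, 80], "rot": [0, 0.697, 0]},
    {"grip": 0, "linear": [6, 2.5, 110], "rot": [0, 0.697, 0]},
    {"grip": 0, "linear": [15, 2.5, 143.5], "rot": [0, 0.697, 0]},
    {"grip": 0, "linear": [15, 2.5, 143.5], "rot": [0, 0.697, 0]},
    {"grip": 0, "linear": [15, 2.5, 143.5], "rot": [0, 0.697, 0]}
  ]
}}

```text
clock: 4.8
position: [608.7, -119.4, 185.6]
ee_rot: [0.933, -0.183, 0.295, 0.09]
contact_force: [1.5, 0.4, 1.2]
gripper_width: -0.2
grasp_force: 0.0
```

```bash
python3 d.py -36,0,37,40 -32,0,37,40; python3 - <<'E'
from h import *
s=arm.read_state();w=wcam(s,imaging.get_image('wrist'));im=cv2.cvtColor(w['frame'],cv2.COLOR_RGB2BGR)
for P in(HOOD(30),LIP):
    for u in proj(w,toW(P,(618.2,-148.5,-.36))): cv2.circle(im,tuple(int(i) for i in u),2,(255,0,0),1)
cv2.imwrite('pics/w2.png',im)
E
```

```text
box pos -19.1 23.8 185.6 lean 36.0 F box 1.2 [1.5 0.4 1.2] t 4.8
-36,0,37,40 [-100.5, 15.5, 112.2] [0.0762, 0.0741, 0.0011]
-32,0,37,40 [-97.2, 15.3, 114.6] [0.0762, 0.0741, 0.0011]
```

View pics/w2.png

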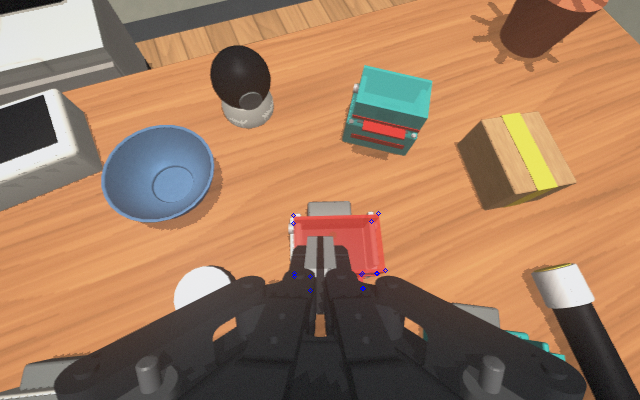

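The arm stopped short at z 185, with its wrist joint evidently on its limit. I'll fit a simple planar kinematic model to the recorded states to see which leans it can reach.

```bash
python3 - <<'E'
from h import *
from scipy.optimize import least_squares
s=arm.read_state();print(s['joints'].round(3))
D=[([1.5356,.38556,.00663,-1.194],[180.81,597.66,230.22],0),([.43424,.12612,-.38672,-1.0563],[465.6,39.72,216.39],0)]
j=s['joints'];print('pitch',j[1]-j[2]-j[4])
D+=[([j[0],j[1],j[2],j[4]],s['position'],None)]
def pos(v,j):
    a,h,L2,L3,e,Lt,d=v;p=j[1]-j[2];b=p-j[3]  # b=pi/2 down
    r=a+L2*np.sin(j[1])+L3*np.cos(p)+e*np.sin(p)+Lt*np.cos(b);z=h+L2*np.cos(j[1])-L3*np.sin(p)+e*np.cos(p)-Lt*np.sin(b)
    return np.array([np.cos(j[0])*r+d*np.sin(j[0]),np.sin(j[0])*r-d*np.cos(j[0]),z])
f=lambda v:np.r_[np.concatenate([pos(v,J)-P for J,P,_ in D]),(v-[0,300,350,350,0,250,160])*.01]
v=least_squares(f,[0,300,350,350,0,250,160]).x;print(v.round(1),f(v).round(1)[:9])
E
```

```text
[-0.237  0.197 -0.839  2.041 -0.161 -0.569]
pitch 1.1967868208918397
[  95.1  972.4  505.   401.3 -142.6  932.1   96.6] [ -63.1    1.7   -3.   -25.9   57.7    3.7  -29.8 -122.8   -0.8]
```

```bash
python3 - <<'E'
from h import *
s=arm.read_state();j=s['joints']
print(s['position'].tolist(),s['ee_rot'].tolist(),j.tolist())
Rz=lambda a:R.from_euler('z',a);Ry=lambda a:R.from_euler('y',a);Rx=lambda a:R.from_euler('x',a)
for s4 in(1,-1):
  M=Rz(j[0])*Ry(j[1]-j[2])*Rx(s4*j[3])*Ry(-j[4]);print(s4,M.apply([1,0,0]).round(3))
print(R.from_quat(s['ee_rot']).apply([0,0,1]).round(3))
E
python3 d.py -85,0,190,0 -85,0,190,20
```

```text
[606.5555414729794, -115.54658302975115, 182.7472554755698] [0.9351382870444728, -0.1773197556253104, 0.2933035992815466, 0.08970555733620648] [-0.2365268642384297, 0.19697746911836364, -0.8385420123716771, 2.0411025066440014, -0.1612673394017989, -0.5686650641004332]
1 [ 0.584  0.007 -0.812]
-1 [ 0.517 -0.272 -0.812]
[ 0.517 -0.272 -0.812]
box pos -22.5 26.7 182.7 lean 35.7 F box -2.8 [-2.3  1.6 -1.5] t 4.85
-85,0,190,0 [-46.9, 29.3, -40.2] [0.0727, -0.6192, -0.0143]
-85,0,190,20 [-46.9, 29.3, -40.2] [0.0731, -0.2703, -0.0015]
```

{"method": "arm_command", "body": {
  "rows": [
    {"grip": 0, "linear": [-12, 8, -10], "rot": [0.02, -0.16, 0]},
    {"grip": 0, "linear": [-24, 15, -20], "rot": [0.04, -0.32, 0]},
    {"grip": 0, "linear": [-36, 22, -30], "rot": [0.06, -0.47, -0.01]},
    {"grip": 0, "linear": [-47, 29, -40], "rot": [0.073, -0.619, -0.014]},
    {"grip": 0, "linear": [-47, 29, -40], "rot": [0.073, -0.619, -0.014]},
    {"grip": 0, "linear": [-47, 29, -40], "rot": [0.073, -0.619, -0.014]}
  ]
}}

```text
clock: 5.6
position: [546.1, -132.2, 195.7]
ee_rot: [0.968, -0.202, 0.137, 0.065]
contact_force: [0.6, -2.9, 1.1]
gripper_width: 0.1
grasp_force: 0.0
```

```bash
cat > d2.py <<'E'
from h import *
import json
s=arm.read_state();open('st.txt','a').write(json.dumps([s['joints'].tolist(),s['position'].tolist(),s['ee_rot'].tolist()])+'\n');print(s['joints'].round(3),s['joint_vel'].round(2))
E
python3 d2.py; python3 d.py -85,0,100,0 -85,0,100,20
```

```text
[ 0.153  0.185 -0.534  0.355 -0.668  0.747] [ 0.21  0.14  0.89 -2.19 -1.2   1.89]
box pos -73.2 -10.1 195.7 lean 17.4 F box 1.6 [ 0.6 -2.9  1.1] t 5.6
-85,0,100,0 [-39.5, -16.1, 87.1] [0.0796, -0.2933, -0.0506]
-85,0,100,20 [-39.5, -16.1, 87.1] [0.0869, 0.0555, -0.0359]
```

{"method": "arm_command", "body": {
  "rows": [
    {"grip": 0, "linear": [-40, -16, 20], "rot": [0.08, -0.29, -0.05]},
    {"grip": 0, "linear": [-40, -16, 20], "rot": [0.08, -0.29, -0.05]},
    {"grip": 0, "linear": [-40, -16, 87], "rot": [0.08, -0.1, -0.05]},
    {"grip": 0, "linear": [-40, -16, 87], "rot": [0.087, 0.055, -0.036]},
    {"grip": 0, "linear": [-40, -16, 87], "rot": [0.087, 0.055, -0.036]},
    {"grip": 0, "linear": [-40, -16, 87], "rot": [0.087, 0.055, -0.036]}
  ]
}}

```text
clock: 6.35
position: [539.2, -120.1, 99.6]
ee_rot: [0.968, -0.177, 0.173, 0.033]
contact_force: [1.2, -1.0, 0.5]
gripper_width: 0.4
grasp_force: 0.0
```

```bash
cat >> st.txt <<'E'
[[1.53558,0.385557,0.006629,-0.000513,-1.194016,-0.2586],[180.95,598.2,231.3],[0.9892138,-0.1464746,-0.0001,0.001]]
[[0.434243,0.126118,-0.386716,0.0002,-1.0563,0.777068],[465.605,39.725,216.387],[0.984,-0.179,0.001,0]]
[[-0.2365268642384297, 0.19697746911836364, -0.8385420123716771, 2.0411025066440014, -0.1612673394017989, -0.5686650641004332],[606.5555414729794, -115.54658302975115, 182.7472554755698],[0.9351382870444728, -0.1773197556253104, 0.2933035992815466, 0.08970555733620648]]
[[0.07,0.32,-0.23,0,-1.02,1.14],[546.905,-119.2298,180.5357],[0.984,-0.178,0,0]]
E
python3 d2.py; python3 d.py
cat > kin.py <<'E'
from h import *
import json
from scipy.optimize import least_squares
D=[json.loads(l) for l in open('st.txt')]
def fk(v,j):
    a,d,h,L2,e,L3,wy,wz,Lt,tx,ty,o=v
    A=R.from_euler('z',j[0]);B=A*R.from_euler('y',j[1]);C=A*R.from_euler('y',j[1]-j[2]);W=C*R.from_euler('x',-j[3]);T=W*R.from_euler('y',-j[4])
    Q=T*R.from_euler('x',-j[5]+o)*R.from_matrix([[0,0,1],[0,-1,0],[1,0,0]])
    return A.apply([a,d,h])+B.apply([0,0,L2])+C.apply([L3,0,e])+W.apply([0,wy,wz])+T.apply([Lt,ty,tx]),Q
v0=np.array([0,0,300,350,0,350,0,0,250,0,0,0.])
def f(v):
    o=[]
    for j,p,r in D:
        P,Q=fk(v,j);o+=[*(P-p),*((Q.inv()*R.from_quat(r)).as_rotvec()*100)]
    return np.r_[o,(v-v0)*.005]
best=min((least_squares(f,np.r_[v0[:-1],o]) for o in(0,1.57,-1.57,3.1)),key=lambda r:r.cost);V=best.x
if __name__=='__main__':
    print(V.round(1));print(f(V)[:-12].reshape(-1,6).round(1))
E
python3 kin.py
```

```text
[ 0.053  0.262 -0.856  0.84  -0.191  0.349] [-0.16 -0.07 -0.53  1.22  0.69 -1.06]
box pos -83.9 -1.3 99.6 lean 20.2 F box 1.5 [ 1.2 -1.   0.5] t 6.35
[ 3.000e+00  2.000e-01  1.670e+02  5.650e+02 -5.400e+00  4.232e+02
 -7.970e+01  3.800e+00  3.013e+02 -3.500e+00 -7.970e+01  1.600e+00]
[[ 0.2  0.3  0.2  0.  -0.   0. ]
 [-0.8 -0.3 -0.1  0.   0.   0. ]
 [-0.3  0.6  0.9 -0.1  0.1  0.1]
 [ 0.3 -0.2 -0.1  0.  -0.   0. ]
 [ 0.4 -1.9 -1.  -0.  -0.1 -0.2]
 [-0.4  0.3  0.1  0.   0.   0. ]]
```

```bash
cat >> kin.py <<'E'
lo=np.array([-3.14,-1.21,-1.07,-3.16,-2.99,-3.1]);hi=np.array([3.14,2.06,1.41,2.05,-.16,3.1])
def ik(P,Q,j0):
    def g(j):
        p,r=fk(V,j);return np.r_[(p-P)/5,(r.inv()*Q).as_rotvec()*20]
    r=least_squares(g,np.clip(j0,lo+.01,hi-.01),bounds=(lo,hi),max_nfev=60);return r.x,r.cost
E
python3 - <<'E'
from kin import *
rng=np.random.default_rng(0)
for a in(20,25,30,35,40,45):
  for dy in(-.25,0,.25):
    res=[]
    for bp in((-60,0,40),(-34,0,38),(-8,0,63)):
      P,_=tgt((618.2,-148.5,-.36),*bp,0);_,Q=tgt((0,0,-.36+dy),0,0,0,a)
      S=[]
      for k in range(14):
        j0=np.array([0.,.4,-.7,rng.uniform(-3.1,2),rng.uniform(-1.5,-.2),rng.uniform(-3,3)])
        j,c=ik(P,Q,j0)
        if c<1e-3 and not any(np.abs(j-s).max()<.05 for s in S): S.append(j)
      res.append([s[[3,4]].round(2).tolist() for s in S])
    print(a,dy,res)
E
```

```text
20 -0.25 [[], [], [[1.03, -0.23]]]
20 0 [[], [], []]
20 0.25 [[], [], [[0.2, -0.26]]]
25 -0.25 [[], [], []]
25 0 [[], [], []]
25 0.25 [[], [], []]
30 -0.25 [[], [], []]
30 0 [[], [], []]
30 0.25 [[], [], []]
35 -0.25 [[], [], []]
35 0 [[], [], []]
35 0.25 [[], [], []]
40 -0.25 [[], [], []]
40 0 [[[-2.67, -0.24]], [[-2.59, -0.18]], []]
40 0.25 [[], [], []]
45 -0.25 [[], [], []]
45 0 [[[-2.82, -0.48]], [[-2.82, -0.44]], [[-2.71, -0.28]]]
45 0.25 [[[-2.02, -0.29]], [[-1.92, -0.24]], []]
```

Lean 45° is reachable only with the wrist flipped (j4 ≈ -2.8). I'll plan a raised joint path to get there and express it as tool-frame rows.

```bash
cat > plan.py <<'E'
from kin import *
q=(618.2,-148.5,-.36)
def near(bp,a,j0): return ik(*tgt(q,*bp,a),j0)
def rel(path,s):  # rows from measured pose
    r0=R.from_quat(s['ee_rot'])
    for j in path:
        P,Q=fk(V,j);print(r0.inv().apply(P-s['position']).round().astype(int).tolist(),(r0.inv()*Q).as_rotvec().round(3).tolist(),'|',P.round().astype(int).tolist(),np.round(j[[3,4,5]],2))
E
python3 - <<'E'
from plan import *
s=arm.read_state();j=s['joints'];print(j.round(3))
best=None
for j6 in np.linspace(-3,3,9):
    jt,c=near((-75,0,110),45,np.array([0,.3,-.7,-2.8,-.4,j6]))
    if c<1e-3: print(jt.round(3)); best=jt if best is None or abs(jt[5]-j[5])<abs(best[5]-j[5]) else best
N=24;np.save('jt.npy',best)
t=np.linspace(0,1,N+1)[1:,None];pa=j+(best-j)*t
pa[:,1]-=.25*np.sin(np.pi*t[:,0]);pa[:,4]-=.25*np.sin(np.pi*t[:,0]);np.save('path.npy',pa)
rel(pa,s)
E
```

```text
[ 0.053  0.262 -0.856  0.84  -0.191  0.349]Traceback (most recent call last):
  File "<stdin>", line 8, in <module>
TypeError: unsupported operand type(s) for -: 'NoneType' and 'float'
```

```bash
python3 - <<'E'
from plan import *
rng=np.random.default_rng(1)
for bp in((-75,0,110),(-75,0,60),(-55,0,110),(-60,0,38),(-34,0,38),(-20,0,70),(-8,0,63),(0,0,64)):
  for a in (42,45,48):
    S=[]
    for k in range(16):
        jj,c=near(bp,a,np.array([rng.uniform(-.6,.3),.4,-.7,rng.uniform(-3.1,-1.8),rng.uniform(-.8,-.2),rng.uniform(-3,3)]))
        if c<1e-2 and not any(np.abs(jj-x).max()<.05 for x in S): S.append(jj)
    print(bp,a,[x.round(2).tolist() for x in S])
E
```

```text
(-75, 0, 110) 42 []
(-75, 0, 110) 45 []
(-75, 0, 110) 48 [[-0.55, 0.27, -0.73, -2.64, -0.29, -1.93]]
(-75, 0, 60) 42 [[-0.54, 0.37, -0.72, -2.66, -0.27, -1.9]]
(-75, 0, 60) 45 [[-0.57, 0.4, -0.79, -2.77, -0.42, -1.76]]
(-75, 0, 60) 48 [[-0.59, 0.43, -0.85, -2.82, -0.55, -1.7]]
(-55, 0, 110) 42 []
(-55, 0, 110) 45 []
(-55, 0, 110) 48 [[-0.54, 0.29, -0.68, -2.63, -0.27, -1.95]]
(-60, 0, 38) 42 [[-0.55, 0.45, -0.74, -2.77, -0.36, -1.78]]
(-60, 0, 38) 45 [[-0.57, 0.47, -0.79, -2.82, -0.49, -1.7]]
(-60, 0, 38) 48 [[-0.58, 0.51, -0.84, -2.86, -0.62, -1.66]]
(-34, 0, 38) 42 [[-0.54, 0.46, -0.66, -2.74, -0.3, -1.82]]
(-34, 0, 38) 45 [[-0.55, 0.49, -0.73, -2.82, -0.44, -1.73]]
(-34, 0, 38) 48 [[-0.56, 0.52, -0.77, -2.86, -0.56, -1.68]]
(-20, 0, 70) 42 []
(-20, 0, 70) 45 [[-0.53, 0.41, -0.62, -2.69, -0.27, -1.89]]
(-20, 0, 70) 48 [[-0.55, 0.44, -0.7, -2.79, -0.41, -1.77]]
(-8, 0, 63) 42 []
(-8, 0, 63) 45 [[-0.52, 0.44, -0.61, -2.71, -0.28, -1.87]]
(-8, 0, 63) 48 [[-0.54, 0.46, -0.68, -2.8, -0.42, -1.76]]
(0, 0, 64) 42 []
(0, 0, 64) 45 [[-0.52, 0.44, -0.58, -2.69, -0.26, -1.89]]
(0, 0, 64) 48 [[-0.54, 0.47, -0.65, -2.8, -0.4, -1.77]]
```

```bash
python3 - <<'E'
from plan import *
s=arm.read_state();j=s['joints'];print(j.round(3))
jt,c=near((-85,0,55),46,np.array([-.57,.4,-.78,-2.75,-.4,-1.75]));print(jt.round(3),c);np.save('jt.npy',jt)
t=np.linspace(0,1,25)[1:,None];pa=j+(jt-j)*t;b=np.sin(np.pi*t[:,0])
pa[:,1]-=.3*b;pa[:,4]-=.25*b;np.save('path.npy',pa)
rel(pa,s)
E
```

```text
[ 0.053  0.262 -0.856  0.84  -0.191  0.349]
[-0.585  0.416 -0.846 -2.804 -0.506 -1.712] 2.521046072025583e-27
[-16, 43, -11] [-0.027, -0.015, 0.264] | [507, -154, 104] [ 0.69 -0.24  0.26]
[-39, 80, -20] [-0.047, -0.036, 0.526] | [470, -179, 105] [ 0.54 -0.28  0.18]
[-68, 108, -28] [-0.062, -0.065, 0.787] | [432, -195, 103] [ 0.38 -0.33  0.09]
[-102, 127, -35] [-0.072, -0.102, 1.045] | [394, -201, 98] [ 0.23 -0.37  0.01]
[-137, 136, -41] [-0.078, -0.148, 1.3] | [357, -197, 91] [ 0.08 -0.41 -0.08]
[-172, 136, -46] [-0.08, -0.205, 1.551] | [325, -185, 83] [-0.07 -0.45 -0.17]
[-204, 127, -50] [-0.08, -0.272, 1.798] | [299, -166, 76] [-0.22 -0.48 -0.25]
[-232, 111, -53] [-0.079, -0.351, 2.041] | [279, -140, 69] [-0.37 -0.51 -0.34]
[-255, 88, -56] [-0.077, -0.441, 2.278] | [266, -111, 64] [-0.53 -0.54 -0.42]
[-271, 61, -60] [-0.077, -0.544, 2.511] | [261, -80, 62] [-0.68 -0.56 -0.51]
[-279, 31, -63] [-0.079, -0.66, 2.738] | [262, -49, 62] [-0.83 -0.58 -0.6 ]
[-280, 1, -66] [-0.084, -0.789, 2.96] | [271, -20, 65] [-0.98 -0.6  -0.68]
[-274, -28, -70] [0.084, 0.837, -2.851] | [286, 6, 70] [-1.13 -0.61 -0.77]
[-261, -55, -72] [0.083, 0.836, -2.593] | [307, 27, 77] [-1.29 -0.62 -0.85]
[-242, -78, -73] [0.084, 0.827, -2.335] | [331, 41, 84] [-1.44 -0.62 -0.94]
[-218, -95, -72] [0.085, 0.808, -2.077] | [359, 49, 91] [-1.59 -0.62 -1.02]
[-190, -106, -68] [0.087, 0.782, -1.818] | [388, 50, 98] [-1.74 -0.61 -1.11]
[-160, -110, -62] [0.087, 0.748, -1.559] | [418, 43, 102] [-1.89 -0.6  -1.2 ]
[-129, -107, -52] [0.084, 0.708, -1.3] | [447, 30, 103] [-2.04 -0.59 -1.28]
[-100, -98, -39] [0.078, 0.662, -1.04] | [473, 9, 101] [-2.2  -0.58 -1.37]
[-73, -82, -22] [0.068, 0.612, -0.78] | [497, -17, 95] [-2.35 -0.56 -1.45]
[-49, -60, -3] [0.052, 0.559, -0.52] | [516, -48, 85] [-2.5  -0.54 -1.54]
[-30, -33, 18] [0.03, 0.504, -0.26] | [530, -82, 72] [-2.65 -0.53 -1.63]
[-16, -1, 41] [0.002, 0.45, 0.0] | [539, -119, 55] [-2.8  -0.51 -1.71]
```

```bash
python3 - <<'E'
from plan import *
s=arm.read_state();j=s['joints'];jt=np.load('jt.npy')
up=np.array([0,-.12,.4,0,0,0]);A=j+up;A[4]=-.42;B=jt+up;B[4]=-.5
seg=lambda a,b,n:[a+(b-a)*k/n for k in range(1,n+1)]
pa=np.array(seg(j,A,4)+seg(A,B,34)+seg(B,jt,5));np.save('path.npy',pa);print(len(pa))
print(np.array([fk(V,x)[0] for x in pa]).round().astype(int)[:,:].tolist())
rel(pa[:10],s)
E
```

```text
43
[[588, -130, 156], [629, -140, 218], [662, -150, 287], [686, -161, 360], [672, -177, 339], [656, -191, 319], [641, -202, 298], [625, -209, 278], [609, -214, 258], [594, -216, 239], [579, -216, 221], [566, -213, 204], [554, -207, 188], [543, -200, 174], [534, -191, 161], [527, -180, 150], [522, -169, 141], [519, -157, 133], [518, -144, 128], [520, -131, 124], [523, -119, 123], [529, -108, 123], [537, -98, 126], [546, -89, 130], [557, -82, 136], [570, -78, 143], [583, -75, 152], [597, -76, 163], [612, -79, 174], [627, -84, 187], [642, -93, 200], [657, -105, 215], [670, -120, 229], [683, -138, 244], [693, -159, 259], [703, -182, 273], [710, -208, 287], [714, -236, 301], [688, -218, 241], [656, -197, 186], [621, -173, 137], [581, -147, 93], [539, -119, 55]]
[65, -8, -36] [-0.005, 0.099, 0.021] | [588, -130, 156] [ 0.84 -0.25  0.35]
[127, -13, -80] [-0.008, 0.196, 0.047] | [629, -140, 218] [ 0.84 -0.31  0.35]
[183, -15, -132] [-0.011, 0.292, 0.079] | [662, -150, 287] [ 0.84 -0.36  0.35]
[233, -14, -192] [-0.012, 0.387, 0.115] | [686, -161, 360] [ 0.84 -0.42  0.35]
[218, 7, -175] [0.021, 0.343, 0.285] | [672, -177, 339] [ 0.73 -0.42  0.29]
[202, 25, -159] [0.052, 0.299, 0.455] | [656, -191, 319] [ 0.63 -0.42  0.23]
[185, 41, -143] [0.081, 0.254, 0.625] | [641, -202, 298] [ 0.52 -0.43  0.17]
[166, 54, -128] [0.109, 0.207, 0.795] | [625, -209, 278] [ 0.41 -0.43  0.11]
[147, 64, -114] [0.135, 0.159, 0.966] | [609, -214, 258] [ 0.3  -0.43  0.05]
[128, 71, -101] [0.16, 0.11, 1.136] | [594, -216, 239] [ 0.2  -0.43 -0.01]
```

```bash
cat > mk.py <<'E'
from plan import *
s=arm.read_state();j=s['joints'];jt=np.load('jt.npy')
for bp,a in(((-110,0,130),52),((-110,0,110),50),((-100,0,90),48)):
    jb,c=near(bp,a,jt);print(bp,a,jb.round(2),round(c,4))
    if c<1e-3: break
seg=lambda a,b,n:[a+(b-a)*k/n for k in range(1,n+1)]
A=j+np.array([0,-.15,.1,0,0,0]);A[4]=-.4
mid=np.array(seg(A,jb,34));b=np.sin(np.pi*np.arange(1,35)/34)**.7
mid[:,1]-=.1*b;mid[:,2]+=.3*b;mid[:,4]-=.1*b
pa=np.array(seg(j,A,3)+list(mid)+seg(jb,jt,4));np.save('path.npy',pa);print(len(pa))
E
python3 mk.py; python3 - <<'E'
from plan import *
pa=np.load('path.npy');d=np.array([fk(V,x)[0] for x in pa])-[q[0],q[1],0];c,n=np.cos(q[2]),np.sin(q[2])
print(np.c_[c*d[:,0]+n*d[:,1],-n*d[:,0]+c*d[:,1],d[:,2]].round().astype(int).tolist())
print(np.array([R.from_matrix(fk(V,x)[1].as_matrix()).apply([0,0,1]) for x in pa[::4]]).round(2).tolist())
print(pa.min(0).round(2),pa.max(0).round(2))
rel(pa[:10],arm.read_state())
E
```

```text
(-110, 0, 130) 52 [-0.59  0.2  -0.85 -2.67 -0.42 -1.86] 0.0
41
[[-71, -12, 138], [-61, -24, 177], [-54, -37, 218], [-45, -51, 238], [-46, -66, 244], [-50, -78, 244], [-55, -88, 243], [-63, -95, 239], [-70, -99, 234], [-79, -101, 228], [-87, -100, 221], [-95, -97, 215], [-103, -91, 208], [-111, -84, 202], [-117, -75, 196], [-123, -64, 191], [-128, -53, 187], [-132, -40, 184], [-135, -28, 182], [-137, -15, 180], [-138, -2, 180], [-137, 10, 180], [-136, 21, 181], [-134, 32, 182], [-131, 40, 184], [-127, 48, 186], [-122, 53, 188], [-116, 57, 190], [-111, 59, 191], [-105, 58, 192], [-99, 55, 191], [-94, 50, 189], [-90, 43, 185], [-87, 34, 179], [-87, 23, 170], [-91, 11, 157], [-110, 0, 130], [-103, 1, 112], [-96, 1, 94], [-90, 1, 75], [-85, 0, 55]]
[[0.36, -0.17, -0.92], [0.43, -0.24, -0.87], [0.44, -0.13, -0.89], [0.49, 0.02, -0.87], [0.58, 0.16, -0.8], [0.69, 0.23, -0.68], [0.8, 0.21, -0.56], [0.88, 0.09, -0.48], [0.88, -0.1, -0.47], [0.74, -0.28, -0.62], [0.67, -0.25, -0.69]]
[-0.59  0.05 -0.85 -2.8  -0.51 -1.86] [ 0.05  0.42 -0.5   0.84 -0.26  0.35]
[25, 11, -31] [-0.034, 0.052, 0.013] | [548, -135, 138] [ 0.84 -0.26  0.35]
[48, 23, -65] [-0.067, 0.103, 0.032] | [553, -149, 177] [ 0.84 -0.33  0.35]
[69, 35, -100] [-0.1, 0.153, 0.054] | [555, -164, 218] [ 0.84 -0.4   0.35]
[85, 50, -116] [-0.068, 0.176, 0.247] | [558, -181, 238] [ 0.74 -0.42  0.28]
[86, 65, -122] [-0.035, 0.173, 0.432] | [552, -194, 244] [ 0.63 -0.43  0.22]
[82, 77, -124] [-0.001, 0.16, 0.613] | [544, -204, 244] [ 0.53 -0.44  0.15]
[76, 87, -124] [0.034, 0.141, 0.792] | [535, -211, 243] [ 0.43 -0.45  0.09]
[68, 94, -123] [0.07, 0.116, 0.969] | [526, -215, 239] [ 0.32 -0.46  0.02]
[59, 98, -121] [0.107, 0.086, 1.143] | [517, -216, 234] [ 0.22 -0.47 -0.04]
[49, 100, -118] [0.144, 0.049, 1.316] | [509, -215, 228] [ 0.12 -0.47 -0.1 ]
```

{"method": "arm_command", "body": {
  "rows": [
    {"grip": 0, "linear": [25, 11, -31], "rot": [-0.034, 0.052, 0.013]},
    {"grip": 0, "linear": [48, 23, -65], "rot": [-0.067, 0.103, 0.032]},
    {"grip": 0, "linear": [69, 35, -100], "rot": [-0.1, 0.153, 0.054]},
    {"grip": 0, "linear": [85, 50, -116], "rot": [-0.068, 0.176, 0.247]},
    {"grip": 0, "linear": [86, 65, -122], "rot": [-0.035, 0.173, 0.432]},
    {"grip": 0, "linear": [82, 77, -124], "rot": [-0.001, 0.16, 0.613]},
    {"grip": 0, "linear": [76, 87, -124], "rot": [0.034, 0.141, 0.792]},
    {"grip": 0, "linear": [68, 94, -123], "rot": [0.07, 0.116, 0.969]},
    {"grip": 0, "linear": [59, 98, -121], "rot": [0.107, 0.086, 1.143]},
    {"grip": 0, "linear": [49, 100, -118], "rot": [0.144, 0.049, 1.316]}
  ]
}}

```text
clock: 7.6
position: [509.7, -215.0, 228.4]
ee_rot: [-0.652, 0.72, -0.19, 0.142]
contact_force: [-0.4, -0.4, -0.5]
gripper_width: 0.3
grasp_force: 0.0
```

```bash
cat > nx.py <<'E'
from plan import *
import sys
a,b=map(int,sys.argv[1:]);s=arm.read_state();pa=np.load('path.npy');print('now',s['joints'].round(2),'want',pa[a-1].round(2),s['position'].round(),s['clock'])
rel(pa[a:b],s)
E
python3 nx.py 10 20
```

```text
now [-0.08  0.06 -0.56  0.12 -0.47 -0.11] want [-0.08  0.06 -0.56  0.12 -0.47 -0.1 ] [ 510. -215.  228.] 7.6
[-3, 11, 2] [0.003, -0.038, 0.168] | [501, -211, 221] [ 0.01 -0.48 -0.17]
[-9, 20, 5] [0.005, -0.079, 0.341] | [495, -205, 215] [-0.09 -0.49 -0.23]
[-16, 29, 7] [0.004, -0.122, 0.512] | [489, -198, 208] [-0.19 -0.49 -0.3 ]
[-25, 36, 10] [-0.001, -0.166, 0.683] | [485, -188, 202] [-0.3  -0.49 -0.36]
[-36, 42, 13] [-0.008, -0.212, 0.853] | [482, -177, 196] [-0.4  -0.5  -0.43]
[-48, 47, 15] [-0.019, -0.26, 1.023] | [480, -165, 191] [-0.5  -0.5  -0.49]
[-60, 50, 18] [-0.034, -0.308, 1.191] | [480, -153, 187] [-0.61 -0.5  -0.56]
[-73, 52, 20] [-0.051, -0.357, 1.359] | [480, -140, 184] [-0.71 -0.51 -0.62]
[-86, 53, 21] [-0.073, -0.407, 1.527] | [482, -127, 182] [-0.81 -0.51 -0.69]
[-99, 52, 23] [-0.098, -0.458, 1.694] | [485, -114, 180] [-0.92 -0.51 -0.75]
```

Tracking is excellent.

{"method": "arm_command", "body": {
  "rows": [
    {"grip": 0, "linear": [-3, 11, 2], "rot": [0.003, -0.038, 0.168]},
    {"grip": 0, "linear": [-9, 20, 5], "rot": [0.005, -0.079, 0.341]},
    {"grip": 0, "linear": [-16, 29, 7], "rot": [0.004, -0.122, 0.512]},
    {"grip": 0, "linear": [-25, 36, 10], "rot": [-0.001, -0.166, 0.683]},
    {"grip": 0, "linear": [-36, 42, 13], "rot": [-0.008, -0.212, 0.853]},
    {"grip": 0, "linear": [-48, 47, 15], "rot": [-0.019, -0.26, 1.023]},
    {"grip": 0, "linear": [-60, 50, 18], "rot": [-0.034, -0.308, 1.191]},
    {"grip": 0, "linear": [-73, 52, 20], "rot": [-0.051, -0.357, 1.359]},
    {"grip": 0, "linear": [-86, 53, 21], "rot": [-0.073, -0.407, 1.527]},
    {"grip": 0, "linear": [-99, 52, 23], "rot": [-0.098, -0.458, 1.694]}
  ]
}}

```text
clock: 8.85
position: [485.2, -114.4, 179.9]
ee_rot: [0.074, 0.923, 0.146, 0.348]
contact_force: [-1.0, 0.2, 0.2]
gripper_width: 0.4
grasp_force: 0.0
```

```bash
python3 nx.py 20 30
```

```text
now [-0.27  0.06 -0.5  -0.92 -0.51 -0.76] want [-0.27  0.06 -0.5  -0.92 -0.51 -0.75] [ 485. -114.  180.] 8.85
[1, 12, 5] [-0.023, -0.037, 0.172] | [489, -102, 180] [-1.02 -0.51 -0.82]
[0, 23, 10] [-0.047, -0.072, 0.343] | [493, -91, 180] [-1.12 -0.51 -0.88]
[-2, 33, 15] [-0.073, -0.106, 0.516] | [498, -81, 181] [-1.23 -0.51 -0.95]
[-5, 42, 20] [-0.1, -0.139, 0.689] | [504, -72, 182] [-1.33 -0.51 -1.01]
[-9, 49, 24] [-0.128, -0.172, 0.863] | [510, -65, 184] [-1.43 -0.5  -1.08]
[-14, 55, 28] [-0.155, -0.204, 1.037] | [517, -59, 186] [-1.54 -0.5  -1.14]
[-19, 60, 32] [-0.184, -0.236, 1.212] | [523, -56, 188] [-1.64 -0.5  -1.21]
[-25, 62, 35] [-0.212, -0.269, 1.388] | [529, -54, 190] [-1.74 -0.49 -1.27]
[-30, 62, 38] [-0.24, -0.302, 1.565] | [535, -55, 191] [-1.85 -0.49 -1.34]
[-35, 60, 41] [-0.269, -0.337, 1.743] | [540, -57, 192] [-1.95 -0.48 -1.4 ]
```

{"method": "arm_command", "body": {
  "rows": [
    {"grip": 0, "linear": [1, 12, 5], "rot": [-0.023, -0.037, 0.172]},
    {"grip": 0, "linear": [0, 23, 10], "rot": [-0.047, -0.072, 0.343]},
    {"grip": 0, "linear": [-2, 33, 15], "rot": [-0.073, -0.106, 0.516]},
    {"grip": 0, "linear": [-5, 42, 20], "rot": [-0.1, -0.139, 0.689]},
    {"grip": 0, "linear": [-9, 49, 24], "rot": [-0.128, -0.172, 0.863]},
    {"grip": 0, "linear": [-14, 55, 28], "rot": [-0.155, -0.204, 1.037]},
    {"grip": 0, "linear": [-19, 60, 32], "rot": [-0.184, -0.236, 1.212]},
    {"grip": 0, "linear": [-25, 62, 35], "rot": [-0.212, -0.269, 1.388]},
    {"grip": 0, "linear": [-30, 62, 38], "rot": [-0.24, -0.302, 1.565]},
    {"grip": 0, "linear": [-35, 60, 41], "rot": [-0.269, -0.337, 1.743]}
  ]
}}

```text
clock: 10.1
position: [540.9, -57.6, 191.6]
ee_rot: [0.727, 0.451, 0.452, 0.251]
contact_force: [-0.1, -0.7, -0.8]
gripper_width: 0.2
grasp_force: 0.0
```

```bash
python3 nx.py 30 40
```

```text
now [-0.46  0.11 -0.61 -1.95 -0.48 -1.41] want [-0.46  0.11 -0.62 -1.95 -0.48 -1.4 ] [541. -58. 192.] 10.1
[-3, 3, 4] [-0.029, -0.035, 0.179] | [545, -62, 191] [-2.05 -0.48 -1.47]
[-9, 6, 7] [-0.06, -0.073, 0.358] | [548, -68, 189] [-2.16 -0.47 -1.53]
[-18, 7, 10] [-0.093, -0.114, 0.537] | [549, -76, 185] [-2.26 -0.46 -1.6 ]
[-29, 7, 11] [-0.128, -0.157, 0.716] | [548, -86, 179] [-2.36 -0.46 -1.66]
[-43, 3, 12] [-0.164, -0.206, 0.897] | [545, -96, 170] [-2.47 -0.45 -1.73]
[-58, -6, 10] [-0.2, -0.262, 1.078] | [537, -106, 157] [-2.57 -0.44 -1.79]
[-77, -34, 4] [-0.221, -0.349, 1.269] | [515, -110, 130] [-2.67 -0.42 -1.86]
[-85, -44, 18] [-0.204, -0.37, 1.274] | [522, -112, 112] [-2.71 -0.44 -1.82]
[-94, -54, 32] [-0.187, -0.392, 1.278] | [529, -114, 94] [-2.74 -0.46 -1.78]
[-103, -66, 46] [-0.171, -0.415, 1.281] | [534, -116, 75] [-2.77 -0.48 -1.75]
```

{"method": "arm_command", "body": {
  "rows": [
    {"grip": 0, "linear": [-3, 3, 4], "rot": [-0.029, -0.035, 0.179]},
    {"grip": 0, "linear": [-9, 6, 7], "rot": [-0.06, -0.073, 0.358]},
    {"grip": 0, "linear": [-18, 7, 10], "rot": [-0.093, -0.114, 0.537]},
    {"grip": 0, "linear": [-29, 7, 11], "rot": [-0.128, -0.157, 0.716]},
    {"grip": 0, "linear": [-43, 3, 12], "rot": [-0.164, -0.206, 0.897]},
    {"grip": 0, "linear": [-58, -6, 10], "rot": [-0.2, -0.262, 1.078]},
    {"grip": 0, "linear": [-77, -34, 4], "rot": [-0.221, -0.349, 1.269]},
    {"grip": 0, "linear": [-85, -44, 18], "rot": [-0.204, -0.37, 1.274]},
    {"grip": 0, "linear": [-94, -54, 32], "rot": [-0.187, -0.392, 1.278]},
    {"grip": 0, "linear": [-103, -66, 46], "rot": [-0.171, -0.415, 1.281]}
  ]
}}

```text
clock: 11.35
position: [534.8, -116.9, 74.6]
ee_rot: [0.901, -0.161, 0.397, 0.073]
contact_force: [0.3, -0.7, 0.5]
gripper_width: 0.1
grasp_force: 0.0
```

```bash
python3 d2.py; python3 d.py -60,0,38,46; python3 - <<'E'
from h import *
s=arm.read_state();w=wcam(s,imaging.get_image('wrist'));im=cv2.cvtColor(w['frame'],cv2.COLOR_RGB2BGR)
for P in(HOOD(30),LIP):
    for u in proj(w,toW(P,(618.2,-148.5,-.36))): cv2.circle(im,tuple(int(i) for i in u),2,(255,0,0),1)
cv2.imwrite('pics/w3.png',im)
E
```

```text
[-0.586  0.358 -0.844 -2.771 -0.477 -1.744] [ 0.02  0.44 -0.02 -0.3  -0.21  0.33]
box pos -89.2 0.2 74.6 lean 47.6 F box 0.5 [ 0.3 -0.7  0.5] t 11.35
-60,0,38,46 [-7.3, 0.2, 46.2] [-0.0006, -0.0279, 0.0052]
```

View pics/w3.png

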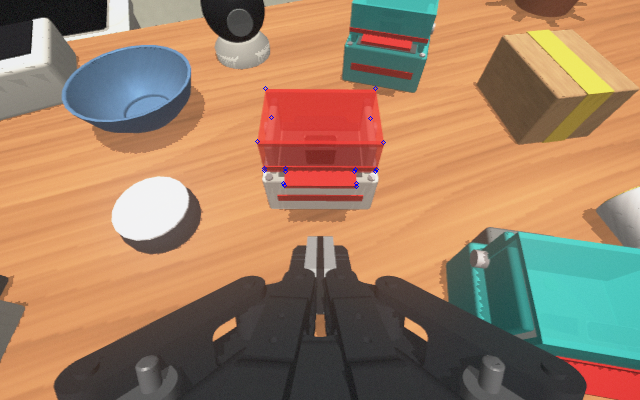

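The guard overlay matches exactly: the lip corners project at (284,184) and (357,184), and the fingers are centred on it. Next: down, then in under the lip.

```bash
python3 d.py -66,0,37,46 -40,0,37,46
```

```text
box pos -89.1 0.1 72.3 lean 47.4 F box 1.0 [ 1.  -0.2 -1.6] t 11.4
-66,0,37,46 [-10.3, 0.1, 40.9] [-0.0008, -0.0237, 0.0041]
-40,0,37,46 [7.3, 0.2, 60.0] [-0.0008, -0.0237, 0.0041]
```

{"method": "arm_command", "body": {
  "rows": [
    {"grip": 0, "linear": [-10, 0, 41], "rot": [0, -0.024, 0.004]},
    {"grip": 0, "linear": [-10, 0, 41], "rot": [0, -0.024, 0.004]},
    {"grip": 0, "linear": [7.3, 0, 60], "rot": [0, -0.024, 0.004]},
    {"grip": 0, "linear": [7.3, 0, 60], "rot": [0, -0.024, 0.004]},
    {"grip": 0, "linear": [7.3, 0, 60], "rot": [0, -0.024, 0.004]}
  ]
}}

```text
clock: 12.02
position: [579.0, -133.9, 39.8]
ee_rot: [0.905, -0.164, 0.386, 0.07]
contact_force: [-0.2, 0.8, -1.1]
gripper_width: 0.3
grasp_force: 0.0
```

```bash
python3 d.py -33,0,37,46 -31,0,50,46 -27,0,65,46 -22,0,75,46; python3 - <<'E'
from h import *
im=cv2.cvtColor(imaging.get_image('wrist')['frame'],cv2.COLOR_RGB2BGR)[60:300,170:490]
cv2.imwrite('pics/w4.png',cv2.resize(im,(640,480)))
E
```

```text
box pos -41.8 -0.2 39.8 lean 46.2 F box -0.5 [-0.2  0.8 -1.1] t 12.025
-33,0,37,46 [4.1, -0.2, 8.3] [-0.0008, -0.0029, 0.0006]
-31,0,50,46 [14.9, -0.2, 0.7] [-0.0008, -0.0029, 0.0006]
-27,0,65,46 [28.5, -0.1, -6.8] [-0.0008, -0.0029, 0.0006]
-22,0,75,46 [39.1, -0.1, -10.1] [-0.0008, -0.0029, 0.0006]
```

View pics/w4.png

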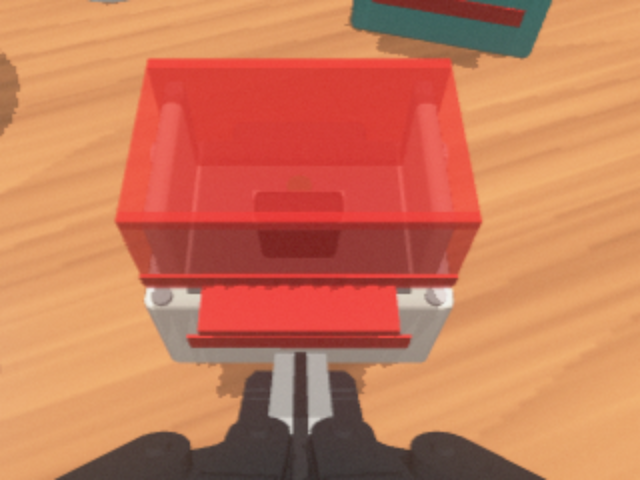

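The guard is still shut. The fingertips, at crop (300,352), are just in front of and below the lip edge at row 332. Next: slide under and begin the lift.

{"method": "arm_command", "body": {
  "rows": [
    {"grip": 0, "linear": [4, 0, 8], "rot": [0, 0, 0]},
    {"grip": 0, "linear": [4, 0, 8], "rot": [0, 0, 0]},
    {"grip": 0, "linear": [9, 0, 5], "rot": [0, 0, 0]},
    {"grip": 0, "linear": [15, 0, 1], "rot": [0, 0, 0]},
    {"grip": 0, "linear": [15, 0, 1], "rot": [0, 0, 0]}
  ]
}}

```text
clock: 12.7
position: [590.6, -139.0, 50.0]
ee_rot: [0.905, -0.165, 0.386, 0.07]
contact_force: [-0.7, 1.0, -0.9]
gripper_width: 0.2
grasp_force: 0.2
```

```bash
python3 d.py -27,0,65,46 -22,0,75,46 -15,0,72,46 -8,0,66,46 -2,0,64,46; python3 - <<'E'
from h import *
im=cv2.cvtColor(imaging.get_image('wrist')['frame'],cv2.COLOR_RGB2BGR)[60:300,170:490]
cv2.imwrite('pics/w5.png',cv2.resize(im,(640,480)))
E
```

```text
box pos -29.2 -0.8 50.0 lean 46.2 F box -1.0 [-0.7  1.  -0.9] t 12.7
-27,0,65,46 [12.4, -0.9, -8.9] [0.0001, -0.004, -0.0004]
-22,0,75,46 [23.0, -0.9, -12.2] [0.0001, -0.004, -0.0004]
-15,0,72,46 [25.7, -0.9, -5.0] [0.0001, -0.004, -0.0004]
-8,0,66,46 [26.2, -0.9, 4.2] [0.0001, -0.004, -0.0004]
-2,0,64,46 [28.9, -0.9, 9.9] [0.0001, -0.004, -0.0004]
```

View pics/w5.png

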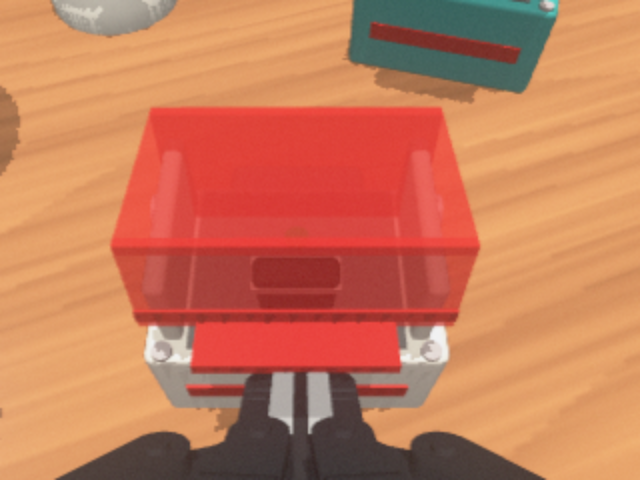

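The lip rests on the fingers and the guard has started to rise, with a gap visible under the skirt. I'll keep lifting.

{"method": "arm_command", "body": {
  "rows": [
    {"grip": 0, "linear": [6, -0.5, -4.5], "rot": [0, 0, 0]},
    {"grip": 0, "linear": [12.4, -0.9, -9], "rot": [0, 0, 0]},
    {"grip": 0, "linear": [18, -0.9, -12.5], "rot": [0, 0, 0]},
    {"grip": 0, "linear": [22, -0.9, -12.5], "rot": [0, 0, 0]},
    {"grip": 0, "linear": [22, -0.9, -12.5], "rot": [0, 0, 0]}
  ]
}}

```text
clock: 13.38
position: [596.8, -140.3, 73.9]
ee_rot: [0.905, -0.165, 0.386, 0.07]
contact_force: [-0.1, 0.2, 0.8]
gripper_width: 0.5
grasp_force: 0.2
```

```bash
python3 d2.py; python3 d.py -15,0,72,46 -8,0,67,46 -2,0,64,46 3,0,64,46; python3 - <<'E'
from h import *
im=cv2.cvtColor(imaging.get_image('wrist')['frame'],cv2.COLOR_RGB2BGR)[60:300,170:490]
cv2.imwrite('pics/w6.png',cv2.resize(im,(640,480)))
E
```

```text
[-0.534  0.406 -0.651 -2.719 -0.31  -1.854] [-0.    0.01 -0.02 -0.   -0.01  0.01]
box pos -22.9 0.1 73.9 lean 46.2 F box -0.1 [-0.1  0.2  0.8] t 13.375
-15,0,72,46 [4.1, 0.1, 7.1] [-0.0001, -0.0032, -0.0005]
-8,0,67,46 [5.4, 0.1, 15.6] [-0.0001, -0.0032, -0.0005]
-2,0,64,46 [7.3, 0.1, 22.0] [-0.0001, -0.0032, -0.0005]
3,0,64,46 [10.8, 0.1, 25.6] [-0.0001, -0.0032, -0.0005]
```

View pics/w6.png

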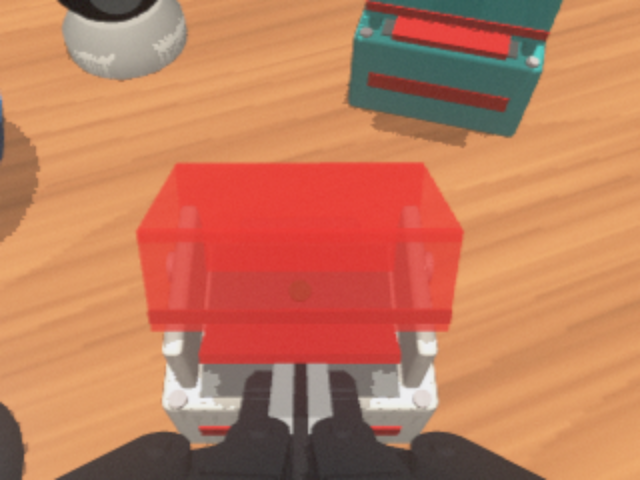

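The guard is well up, the lip is resting on the fingers at crop (300,362), and the toggle's bay is open. Now I'll push the toggle over.

{"method": "arm_command", "body": {
  "rows": [
    {"grip": 0, "linear": [4, 0, 7], "rot": [0, 0, 0]},
    {"grip": 0, "linear": [5, 0, 13], "rot": [0, 0, 0]},
    {"grip": 0, "linear": [6, 0, 18], "rot": [0, 0, 0]},
    {"grip": 0, "linear": [6.5, 0, 20], "rot": [0, 0, 0]},
    {"grip": 0, "linear": [6.5, 0, 20], "rot": [0, 0, 0]}
  ]
}}

```text
clock: 14.05
position: [614.3, -147.0, 63.9]
ee_rot: [0.905, -0.165, 0.385, 0.07]
contact_force: [0.2, 0.0, -0.8]
gripper_width: 0.2
grasp_force: 0.3
```

```bash
python3 d2.py; python3 d.py -1,0,65,46 1,0,65,46; python3 - <<'E'
from h import *
im=cv2.cvtColor(imaging.get_image('wrist')['frame'],cv2.COLOR_RGB2BGR)[60:300,170:490]
cv2.imwrite('pics/w7.png',cv2.resize(im,(640,480)))
E
```

```text
[-0.53   0.447 -0.621 -2.743 -0.319 -1.834] [-0. -0.  0. -0.  0. -0.]
box pos -4.1 0.1 63.9 lean 46.1 F box 0.2 [ 0.2  0.  -0.8] t 14.05
-1,0,65,46 [3.0, 0.1, 1.5] [-0.0001, -0.0019, -0.001]
1,0,65,46 [4.3, 0.1, 3.0] [-0.0001, -0.0019, -0.001]
```

View pics/w7.png

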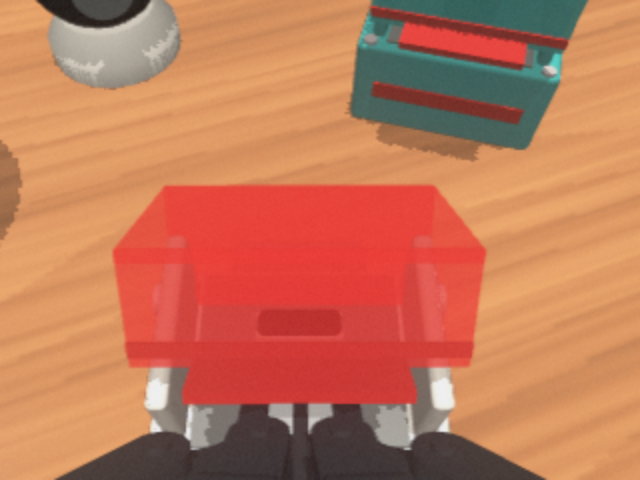

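The toggle's end at crop (300,322) now covers the green dot, and no stop force has built up yet. I'll push on in small steps until it reaches the stop.

{"method": "arm_command", "body": {
  "rows": [
    {"grip": 0, "linear": [2, 0, 1], "rot": [0, 0, 0]},
    {"grip": 0, "linear": [3, 0, 1.5], "rot": [0, 0, 0]},
    {"grip": 0, "linear": [3, 0, 1.5], "rot": [0, 0, 0]}
  ]
}}

```text
clock: 14.48
position: [616.1, -147.6, 64.4]
ee_rot: [0.906, -0.165, 0.384, 0.07]
contact_force: [-3.7, 0.7, -1.2]
gripper_width: -0.0
grasp_force: 1.7
```

{"method": "arm_command", "body": {
  "rows": [
    {"grip": 0, "linear": [0.7, 0, 0.7], "rot": [0, 0, 0]},
    {"grip": 0, "linear": [1.4, 0, 1.4], "rot": [0, 0, 0]},
    {"grip": 0, "linear": [1.4, 0, 1.4], "rot": [0, 0, 0]}
  ]
}}

```text
clock: 14.85
position: [616.3, -147.6, 64.2]
ee_rot: [0.906, -0.165, 0.383, 0.07]
contact_force: [-10.6, 2.2, 4.5]
gripper_width: -0.0
grasp_force: 6.3
```

```bash
python3 d.py
```

```text
box pos -2.1 0.2 64.2 lean 45.9 F box -10.7 [-10.6   2.2   4.5] t 14.85
```

A force of 10.7 N with almost no motion, at the expected end position, means the toggle is at its stop. I'll withdraw along the reverse of the entry path.

```bash
python3 d.py -12,0,66,46 -22,0,66,46 -29,0,52,46 -34,0,40,46 -44,0,37,46 -85,0,45,46
```

```text
box pos -2.1 0.2 64.2 lean 45.9 F box -10.7 [-10.6   2.2   4.5] t 14.85
-12,0,66,46 [-5.6, 0.2, -8.4] [-0.0001, 0.0026, 0.0001]
-22,0,66,46 [-12.6, 0.2, -15.6] [-0.0001, 0.0026, 0.0001]
-29,0,52,46 [-27.5, 0.2, -10.9] [-0.0001, 0.0026, 0.0001]
-34,0,40,46 [-39.6, 0.2, -6.1] [-0.0001, 0.0026, 0.0001]
-44,0,37,46 [-48.7, 0.2, -11.2] [-0.0001, 0.0026, 0.0001]
-85,0,45,46 [-71.5, 0.2, -46.2] [-0.0001, 0.0026, 0.0001]
```

{"method": "arm_command", "body": {
  "rows": [
    {"grip": 0, "linear": [-5.6, 0, -8.4], "rot": [0, 0, 0]},
    {"grip": 0, "linear": [-12.6, 0, -15.6], "rot": [0, 0, 0]},
    {"grip": 0, "linear": [-20, 0, -13.3], "rot": [0, 0, 0]},
    {"grip": 0, "linear": [-27.5, 0, -11], "rot": [0, 0, 0]},
    {"grip": 0, "linear": [-39.6, 0, -6], "rot": [0, 0, 0]},
    {"grip": 0, "linear": [-48.7, 0, -11], "rot": [0, 0, 0]},
    {"grip": 0, "linear": [-60, 0, -28], "rot": [0, 0, 0]},
    {"grip": 0, "linear": [-71.5, 0, -46], "rot": [0, 0, 0]},
    {"grip": 0, "linear": [-71.5, 0, -46], "rot": [0, 0, 0]},
    {"grip": 0, "linear": [-71.5, 0, -46], "rot": [0, 0, 0]}
  ]
}}

```text
clock: 16.1
position: [542.3, -120.1, 46.1]
ee_rot: [0.905, -0.165, 0.386, 0.07]
contact_force: [0.1, -0.1, 0.2]
gripper_width: 0.3
grasp_force: 0.0
```

```bash
python3 d.py; python3 - <<'E'
from h import *
s=arm.read_state();w=wcam(s,imaging.get_image('wrist'));im=cv2.cvtColor(w['frame'],cv2.COLOR_RGB2BGR)
im=cv2.resize(im,(0,0),fx=3,fy=3,interpolation=3)
for P in(HOOD(30),LIP):
    for u in proj(w,toW(P,(618.2,-148.5,-.36)))*3: cv2.circle(im,tuple(int(i) for i in u),3,(255,0,0),1)
L=(proj(w,toW(HOOD(30),(618.2,-148.5,-.36)))*3).mean(0).astype(int);x,y=L-[300,220]
cv2.imwrite('pics/w8.png',im[max(y,0):max(y,0)+480,x:x+600])
E
```

```text
box pos -81.0 -0.2 46.1 lean 46.2 F box 0.1 [ 0.1 -0.1  0.2] t 16.1
```

View pics/w8.png

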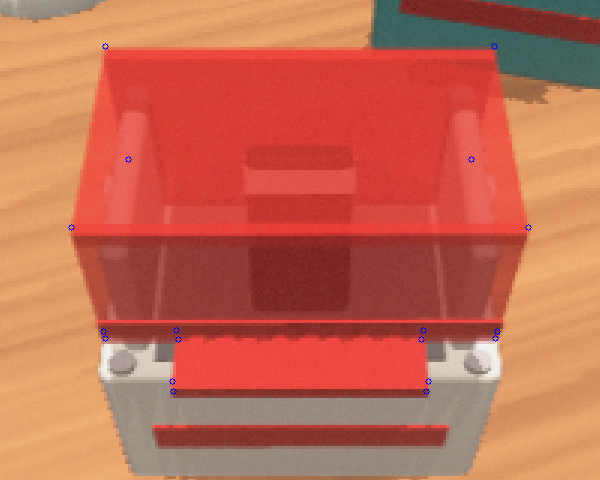

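The guard is shut, with its edges on the projected outline. I'll check the toggle angle against the model numerically.

```bash
python3 - <<'E'
from h import *
q=(618.2,-148.5,-.36);s=arm.read_state();w=wcam(s,imaging.get_image('wrist'))
off=(proj(w,toW(HOOD(30),q))*3).mean(0).astype(int)-[300,220];off[1]=max(off[1],0)
for a in(.6,.55,.5,.4):
    t=a-.3;u=np.array([np.sin(t),0,np.cos(t)]);n=np.array([np.cos(t),0,-np.sin(t)])
    P=np.array([[0,0,45]+36*u+4*n,[0,0,45]+36*u-4*n,[0,0,45]+36*u-4*n+[0,11,0]]);print(a,(proj(w,toW(P,q))*3-off).round(1).tolist())
E
```

```text
0.6 [[300.4, 137.1], [300.3, 152.4], [245.1, 152.4]]
0.55 [[300.3, 139.7], [300.3, 157.2], [244.7, 157.2]]
0.5 [[300.3, 142.8], [300.3, 162.5], [244.4, 162.5]]
0.4 [[300.3, 150.5], [300.3, 174.5], [243.7, 174.5]]
```

```bash
python3 - <<'E'
from h import *
q=(618.2,-148.5,-.36);s=arm.read_state();f=[];
w=wcam(s,imaging.get_image('wrist'));f=np.mean([imaging.get_image('wrist')['frame'].astype(float) for _ in range(4)]+[w['frame']],0)
u,v=proj(w,toW(np.array([[10,0,79.]]),q))[0];print(u,v);u=int(round(u))
p=f[:,u-6:u+7].mean(1);bg=(f[:,u-26:u-23].mean(1))
for r in range(int(v)-40,int(v)+95): 
    if int(v)-14<r<int(v)+62 or r<int(v)-25: print(r,p[r].round().astype(int).tolist(),bg[r].round().astype(int)[1],end=' ; ')
print()
k=lambda *P:proj(w,toW(np.array(P,float),q))[:,1].round(1)
print('hood back-top,front-top,skirt foot,lip edge top/bot,box bottom',k([30,0,88],[-22,0,88],[-22,0,58],[-35,0,60.5],[-35,0,57.5],[-20,0,0]))
for a in(.6,.5,.4):
    t=a-.3;U=np.array([np.sin(t),0,np.cos(t)]);n=np.array([np.cos(t),0,-np.sin(t)]);c=np.array([0,0,45])
    print(a,k(c+36*U+4*n,c+36*U-4*n,c+30*U-4*n,c+25*U-4*n,c+2*U-4*n))
E
```

```text
319.58464344222284 88.46212245038204
48 [232, 165, 108] 147 ; 49 [232, 165, 107] 152 ; 50 [228, 160, 105] 155 ; 51 [223, 154, 101] 158 ; 52 [220, 150, 99] 161 ; 53 [222, 144, 96] 157 ; 54 [231, 107, 79] 119 ; 55 [237, 76, 64] 79 ; 56 [238, 70, 61] 70 ; 57 [234, 69, 60] 68 ; 58 [222, 64, 56] 64 ; 59 [215, 61, 54] 61 ; 60 [215, 61, 53] 61 ; 61 [214, 60, 52] 62 ; 62 [214, 60, 52] 61 ; 75 [216, 61, 53] 62 ; 76 [215, 61, 53] 61 ; 77 [215, 60, 52] 61 ; 78 [215, 60, 52] 62 ; 79 [215, 61, 53] 62 ; 80 [215, 60, 52] 62 ; 81 [215, 60, 53] 62 ; 82 [215, 60, 53] 61 ; 83 [215, 60, 52] 60 ; 84 [215, 60, 53] 61 ; 85 [215, 60, 53] 61 ; 86 [209, 59, 51] 61 ; 87 [199, 55, 49] 62 ; 88 [196, 54, 48] 60 ; 89 [197, 55, 49] 61 ; 90 [199, 55, 51] 61 ; 91 [200, 56, 51] 62 ; 92 [199, 56, 51] 61 ; 93 [198, 55, 50] 60 ; 94 [209, 65, 59] 62 ; 95 [222, 79, 72] 61 ; 96 [225, 83, 75] 61 ; 97 [225, 82, 75] 61 ; 98 [225, 82, 75] 60 ; 99 [225, 83, 75] 60 ; 100 [225, 82, 75] 61 ; 101 [225, 83, 75] 61 ; 102 [220, 77, 70] 61 ; 103 [203, 60, 54] 61 ; 104 [196, 53, 48] 59 ; 105 [195, 53, 48] 57 ; 106 [196, 53, 48] 61 ; 107 
[... 494 characters left out ...]
6] 58 ; 129 [124, 40, 36] 59 ; 130 [123, 39, 36] 59 ; 131 [124, 40, 37] 58 ; 132 [124, 40, 37] 59 ; 133 [124, 40, 37] 60 ; 134 [124, 40, 37] 60 ; 135 [124, 41, 37] 60 ; 136 [124, 41, 37] 60 ; 137 [124, 41, 37] 59 ; 138 [124, 40, 37] 59 ; 139 [124, 41, 37] 59 ; 140 [124, 41, 38] 60 ; 141 [126, 42, 39] 61 ; 142 [137, 52, 48] 59 ; 143 [147, 58, 55] 60 ; 144 [174, 59, 55] 60 ; 145 [211, 62, 58] 63 ; 146 [167, 51, 47] 54 ; 147 [132, 44, 40] 48 ; 148 [132, 44, 39] 47 ; 149 [136, 45, 41] 49 ; 
hood back-top,front-top,skirt foot,lip edge top/bot,box bottom [ 54.5 114.8 151.9 166.5 169.5 197.4]
0.6 [ 84.7  89.8  99.6 107.4 139.8]
0.5 [ 86.6  93.2 102.5 110.  140.5]
0.4 [ 89.2  97.2 106.  112.9 141.1]
```

```bash
python3 - <<'E'
from h import *
q=(618.2,-148.5,-.36);wt=imaging.get_image('wrist')
im=cv2.imread('pics/w3.png')[...,::-1].astype(float)
P,Q=tgt(q,-89.1,.1,72.4,47.4);w=wcam(dict(position=P,ee_rot=Q.as_quat()),wt)
k=lambda *P:proj(w,toW(np.array(P,float),q)).round(1)
print('hood back,front,foot,lip',k([30,0,88],[-22,0,88],[-22,0,58],[-35,0,60.5])[:,1])
t=-.3;U=np.array([np.sin(t),0,np.cos(t)]);n=np.array([np.cos(t),0,-np.sin(t)]);c=np.array([0,0,45])
e=k(c+36*U+4*n,c+36*U-4*n,c+33*U-4*n,c+28*U-4*n,c+2*U-4*n,c+33*U+4*n,c+28*U+4*n);print(e.tolist())
u=int(e[0,0])
for r in range(int(e[0,1])-12,int(e[4,1])+8): print(r,im[r,u-5:u+6].mean(0).round().astype(int).tolist(),int(im[r,u-26:u-22,1].mean()),end=' ; ')
E
```

```text
hood back,front,foot,lip [ 85.5 139.2 168.8 181.8]
[[320.0, 130.2], [320.0, 141.2], [320.0, 143.1], [319.9, 146.3], [319.9, 160.6], [320.0, 132.4], [320.0, 135.8]]
118 [213, 63, 56] 62 ; 119 [212, 63, 56] 64 ; 120 [213, 63, 56] 63 ; 121 [213, 63, 56] 66 ; 122 [213, 63, 57] 64 ; 123 [213, 64, 57] 63 ; 124 [212, 62, 55] 62 ; 125 [213, 62, 55] 64 ; 126 [213, 63, 56] 65 ; 127 [213, 63, 56] 64 ; 128 [212, 62, 56] 62 ; 129 [209, 60, 54] 62 ; 130 [210, 61, 54] 63 ; 131 [218, 75, 68] 74 ; 132 [217, 74, 66] 75 ; 133 [217, 74, 67] 75 ; 134 [215, 74, 65] 76 ; 135 [205, 66, 57] 75 ; 136 [199, 58, 51] 76 ; 137 [200, 58, 53] 74 ; 138 [200, 58, 52] 76 ; 139 [203, 59, 53] 74 ; 140 [215, 61, 55] 74 ; 141 [232, 64, 58] 71 ; 142 [231, 64, 58] 69 ; 143 [223, 61, 55] 66 ; 144 [162, 46, 41] 53 ; 145 [148, 44, 38] 52 ; 146 [152, 49, 44] 50 ; 147 [154, 64, 60] 61 ; 148 [148, 60, 54] 62 ; 149 [148, 60, 55] 62 ; 150 [131, 46, 40] 63 ; 151 [125, 42, 36] 60 ; 152 [126, 43, 38] 62 ; 153 [125, 42, 36] 62 ; 154 [126, 44, 38] 61 ; 155 [125, 43, 37] 61 ; 156 [126, 43, 37] 63 ; 157 [125, 43, 37] 61 ; 158 [125, 43, 37] 63 ; 159 [125, 44, 39] 61 ; 160 [126, 45, 39] 62 ; 161 [125, 44, 38] 60 ; 162 [126, 46, 40] 62 ; 163 [127, 45, 39] 63 ; 164 [142, 56, 52] 62 ; 165 [157, 62, 57] 64 ; 166 [223, 67, 61] 70 ; 167 [163, 53, 46] 54 ;
```

The white band on the paddle gives a cross-check. In the earlier off-state picture it sits at s≈32.5 to 27.5 mm along the paddle. It now shows at rows 94 to 103; fully on predicts 95 to 104, and 0.5 rad predicts 99 to 106. The toggle is fully over and the guard is shut, so I'm handing in.

```bash
python3 -c "
from bench import job
print(job.job_done())"
```

```text
the job is handed in; nothing more can be done
None
```

The red-guarded toggle is pushed fully over to its green-dot side, the guard has dropped shut, the arm is clear and touching nothing, and the job is handed in, at about 16 s on the clock.

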